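# Set out the PCR bench by colour and lean up the plate map

### The arm

A 6-joint arm with a two-finger parallel gripper is mounted at the origin on the work surface. World frame = base frame: x ahead of the robot, y to its left, z up, the work surface at z = 0. Lengths are in m, angles in rad, forces in N, time in s.
With the tool pointing down it reaches from about 0.35 to 0.875 m from the base axis. Payload 15.5 kg.
Tool frame: the origin (TCP) lies on the centre line of the jaws, within the pads' length; the fingertips stand 11 mm ahead of it and the grasp point (between the pads) lies 8 mm behind it; z points along the fingers, y is the direction in which the jaws open and shut (so a half turn about z gives the same grasp; the last joint's range is limited). The gripper opens to 85 mm and grips with 20 to 120 N. Pads are 22 mm wide; open, the fingers measure 114 mm over their backs; the gripper's body (76 mm by 85 mm) begins 54 mm behind the grasp point. The pads swing forward as they close: fully open they stand 13 mm farther back than shut.
Start: joints at [-1.3, 0.494, 1.345, -0, 1.302, -0.096], TCP at [0.224, -0.584, 0.242] pointing down, gripper open.
Joint ranges: [-2.91, 2.91], [-0.82, 2.16], [0.22, 2.67], [-1.22, 4.37], [0.12, 2.79], [-3.08, 3.08]. Speed limits (rad/s): [1.89, 1.89, 2.57, 3.01, 3.01, 3.01].

### API

Orientations are given as a 3x3 rotation matrix whose columns are the frame's x, y, z axes.
In Python, from cell import bot gives the robot as it stands. The module is installed in compiled form; this text tells all that it offers.
- The arm moves only by the tool servo_tool, never from a script. Its argument "increments" is a list of rows, each a list of 7 numbers: the turn, a rotation vector about the tool's x, y, z in rad, then the shift along the tool's x, y, z in m, then the opening, from 0 (shut) to 1 (fully open). In form: [[ax, ay, az, x, y, z, gripper], ...]. A call has 1 to 12 rows; each row is the pose to reach, as a shift and turn from the pose commanded when the call began, along the tool's axes at that moment; what a row does not reach only later rows make up. A row lasts 1/12 s, in which the tool goes at most 41.7 mm and 7.16 degrees, less where a joint would pass 70% of its speed; a pose out of reach is approached as far as the arm can. A call with a gripper value outside its range is refused whole. The fingers move at their own pace and stop on an object; the grip force is fixed at half the most. Time passes only in rows, so rows that repeat a pose let the fingers close. It gives the time, the measured TCP pose, the force and the opening at its end, in the units of the state.
- bot.sense(): the state, without advancing time (a new reading comes with each control period).
- bot.capture(name): name is "scene" or "top" or "wrist"; returns the picture (480x640x3 uint8, red, green, blue); there is no depth.
- bot.get_calibration(name): a dict with "fx", "fy", "cx", "cy" (pixels), "world_from_camera" (4x4, takes a point from camera to world coordinates); the wrist camera has in their place "hand_eye" (4x4, takes a point from camera to tool coordinates, whose origin is the TCP and whose axes are the flange's). Camera axes: x right, y down, z forward; pixel columns grow to the right and rows downward; lengths in m; the calibration is good to about 2 mm. The wrist camera is an equidistant fisheye: a pixel r from the principal point sees the ray r / f radians off the axis. A picture is of the moment at which its call begins: read the wrist's pose just before it. get_calibration takes no time and is no camera call.
- bot.hand_in(): hands the job in, once; it reports no verdict.
The state is a dict: "clock": time; "qpos": joint angles; "dq": joint speeds; "effort": joint torques, N m; "tool_pos": TCP position; "orientation": TCP orientation; "force": force on the tool from outside, world axes, zero at the start; "moment": the same for the moment, N m; "gripper_width": finger opening in m.
Only numpy, scipy, OpenCV 4.12 (cv2) and the standard library are available. Lean on these libraries where they do the work, as an engineer would, in place of code of your own. Each camera call takes 0.05 s, during which the arm holds its last target.

### The job

Set the bench out for the next run: put the orange rack and the blue rack each squarely inside the outline of its own colour, and stand the yellow-capped bottle upright inside the yellow ring. Take the green plate-map board out of its stand and stand it on the bench on its lower edge, leaning back at a stable slant against the middle of the heater's blue face and square to it. Do not knock over the two amber vials.

Things in the scene. Friction and masses are not known exactly. Their poses are not given: they have to be found in the camera images.
- orange_rack: Bright orange tube rack, a solid block 100 long (its x) x 44 wide (its y) x 32 mm tall with 12 small white tube caps (3 mm high, look only) on top; loose, about 120 g, lying on the bench. Origin: centre of the underside; z up. Grip it across the 44 mm width from above.
- blue_rack: Blue tube rack, same shape and size as the orange one: 100 (x) x 44 (y) x 32 mm tall, loose, about 120 g. Origin: centre of the underside; z up.
- yellow_bottle: White round reagent bottle with a yellow screw cap and yellow band: body 40 mm diameter and straight up to 55 mm height, cap 34 mm diameter, 75 mm tall in all; loose, about 100 g. Origin: centre of the underside; z up.
- orange_pad: White flat plate fixed to the bench, 124 (its x) x 68 (its y) x 3 mm thick, with a 5 mm wide orange outline round its edge (white inside 114 x 58 mm). Origin: centre of the underside, at bench height; its top is 3 mm higher.
- blue_pad: The same kind of fixed plate, 124 (x) x 68 (y) x 3 mm, with a blue outline. Origin: centre of the underside; top 3 mm higher.
- yellow_pad: Round white fixed disc, 68 mm diameter, 3 mm thick, with a 5 mm wide yellow ring round its edge (white inside 58 mm diameter). Origin: centre of the underside; top 3 mm higher.
- map_board: Stiff green plate-map board, 8 thick (its x) x 80 wide (y) x 130 mm tall (z), white sheets with coloured dots on both faces; loose, 120 g. Starts upright in the 10 mm wide, 26 mm deep slot of a fixed grey stand (60 x 100 x 30 mm; may lean 4 degrees): pull straight up to free it. Grip its top edge across the 8 mm. Origin: centre of its lower edge, 4 mm above the bench at the start.
- heater: Block heater: fixed white box 90 deep (its x) x 120 wide (its y) x 72 mm tall with a grey metal top dotted black. Its upright blue face is on its +x side, the side away from the robot, 45 mm from its origin. Origin: centre of the underside; z up.
- vial_white: Bystander: small loose amber vial with a white cap, 20 mm diameter, 38 mm tall, standing among the racks and pads. Origin: centre of the underside; z up.
- vial_black: Bystander: the same amber vial with a black cap. Origin: centre of the underside; z up.
Things that resemble listed ones, but are neither listed nor needed, are in the scene too. Of the things like the yellow_pad, leave any that is purple or turquoise; of the rest the larger one is meant.

How it is judged:
At the end, for the whole second after the job is handed in: Racks flat on pads of own colour: centre within 12 mm, sides within 0.17 rad. Bottle upright within 12 mm of the yellow disc's centre. Board on the bench, leaning on the blue face 0.10-0.55 rad from upright, foot 5-60 mm out, within 30 mm of the middle, 0.2 rad of square. All at rest (horizontal distance between orange_rack and orange_pad below 0.012 m and z of orange_rack in the frame of orange_pad below 0.007 m and angle between each of orange_rack, blue_rack, yellow_bottle's own z axis and vertical below 0.1 rad and linear speed of each of orange_rack, blue_rack, yellow_bottle, map_board below 0.02 m/s and angle between the x axis of orange_rack and the x axis of orange_pad, either way round below 0.17 rad and horizontal distance between blue_rack and blue_pad below 0.012 m and z of blue_rack in the frame of blue_pad below 0.007 m and angle between the x axis of blue_rack and the x axis of blue_pad, either way round below 0.17 rad and horizontal distance between yellow_bottle and yellow_pad below 0.012 m and z of yellow_bottle in the frame of yellow_pad below 0.007 m and angle between map_board's own z axis and vertical between 0.1 and 0.55 rad and x of map_board in the frame of heater between 0.05 and 0.105 m and y of map_board in the frame of heater between -0.03 and 0.03 m and angle between the y axis of map_board and the y axis of heater, either way round below 0.2 rad and height (world z) of map_board below 0.012 m and contact force between map_board and heater above 0.02 N); the robot touches nothing.
It fails at once if an amber vial is knocked over (angle between any of vial_white, vial_black's own z axis and vertical above 0.5 rad).
It also fails if it takes over 96 s, if anything falls off the work surface, if the arm or the gripper's body presses on something with over 40 N, if the wrist force passes 120 N, or if a joint passes its speed limit or range.

## Working session

There is one attempt and no reset: what is moved stays moved. The work goes in short steps, Python scripts to look and compute and a tool call to move; the robot and the scene stay as the last step left them, time stands still between calls to the robot, and variables do not carry over. Pictures are saved under pics/ and viewed, and the job is handed in when it is done.

Besides the shell and the picture viewer there is one more tool, called after ">>>" by a JSON object that holds its "method" and its "body". servo_tool: Moves the arm, as the interface text tells. Its arguments: {"type":"object","properties":{"increments":{"type":"array","items":{"type":"array","items":{"type":"number"}}}},"required":["increments"]}

```bash
mkdir -p pics
python3 - <<'E'
from cell import bot
import cv2
for n in ["scene","top"]:
    im=bot.capture(n); cv2.imwrite(f"pics/{n}0.png",im[:,:,::-1])
    print(n,bot.get_calibration(n))
print(bot.get_calibration("wrist"))
print(bot.sense())
E
```

```text
scene {'fx': 517.6670739989161, 'fy': 517.6670739989161, 'cx': 310.5026500771827, 'cy': 240.55061476734286, 'world_from_camera': array([[ 0.01513573,  0.77957403, -0.62612718,  1.29475645],
       [ 0.9997558 , -0.02188283, -0.00307806,  0.00731463],
       [-0.01610101, -0.6259277 , -0.77971487,  0.89776045],
       [ 0.        ,  0.        ,  0.        ,  1.        ]])}
top {'fx': 500.1980871484035, 'fy': 500.1980871484035, 'cx': 326.7031865840593, 'cy': 237.98881416053945, 'world_from_camera': array([[-0.02568271, -0.99319588,  0.11358851,  0.47923788],
       [-0.9995053 ,  0.02757559,  0.01512434, -0.01356912],
       [-0.0181537 , -0.11314388, -0.99341276,  1.1008378 ],
       [ 0.        ,  0.        ,  0.        ,  1.        ]])}
{'fx': 371.64829954431775, 'fy': 371.64829954431775, 'cx': 319.37045063857255, 'cy': 243.03596829659998, 'hand_eye': array([[ 8.47526014e-04, -9.50212960e-01, -3.11600083e-01,
         8.04488437e-02],
       [ 9.99999634e-01,  7.68995808e-04,  3.74890529e-04,
        -1.26882212e-03],
       [-1.16606682e-04, -3.11600287e-01,  9.50213264e-01,
      
[... 181 characters left out ...]
6e+00, -2.12389138e-05,
        1.30250412e+00, -9.55244873e-02]), 'dq': array([ 0.00210682, -0.00059804, -0.00257093,  0.00039973, -0.0004097 ,
       -0.00037281]), 'effort': array([ 1.99689937e-03, -8.83592749e+01, -3.84559214e+01,  8.64015010e-05,
        5.31078476e-03, -1.59718229e-05]), 'tool_pos': array([ 0.2234764 , -0.58335249,  0.24174325]), 'orientation': array([[ 9.33826166e-01,  3.57726978e-01, -3.19213789e-04],
       [ 3.57727110e-01, -9.33825550e-01,  1.07535263e-03],
       [ 8.65926551e-05, -1.11838385e-03, -9.99999371e-01]]), 'force': array([0.63768234, 0.81879299, 0.48924697]), 'moment': array([ 0.01059188, -0.06131138, -0.00455133]), 'gripper_width': 0.0856930519482991}
```

View pics/top0.png

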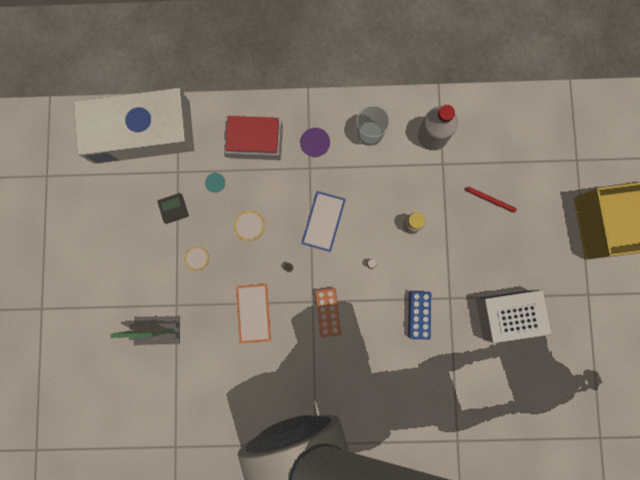

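View pics/scene0.png

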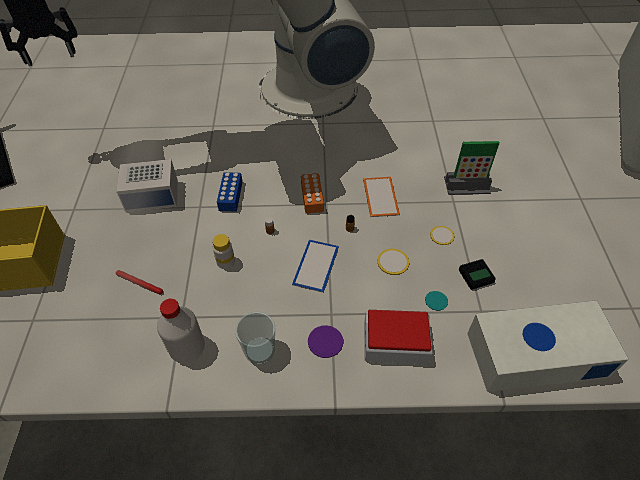

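Top view: the yellow-capped bottle is at (416,221) and the red-capped bottle at (440,125) is a decoy. The large yellow ring at (249,226) is the target. The small ring (196,258), purple disc (315,142) and turquoise disc (215,183) are decoys. The heater is at (518,317), with the box at (132,125) as a decoy. Orange rack is at (328,312), blue rack (420,315), orange pad (253,313), blue pad (324,221), board (145,335), vials (288,266) and (371,263). I'll take close crops to check.

Run:
```python
import cv2
im=cv2.imread("pics/top0.png")
def c(n,x0,y0,x1,y1,s):
    cv2.imwrite(f"pics/{n}.png",cv2.resize(im[y0:y1,x0:x1],None,fx=s,fy=s,interpolation=cv2.INTER_CUBIC))
c("c1",180,180,380,330,4)
c("c2",300,200,500,350,4)
c("c3",100,280,220,370,5)
c("c4",440,270,580,360,5)
```

```text
(no output)
```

View pics/c1.png

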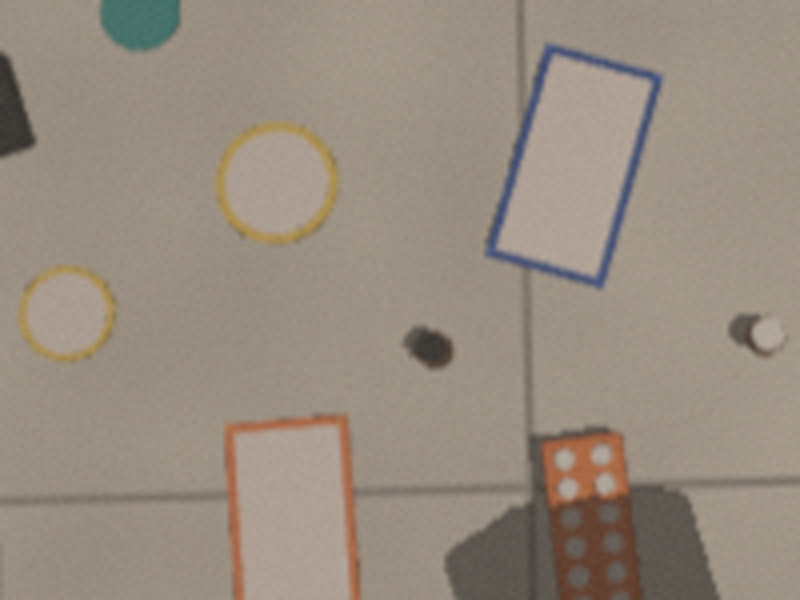

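View pics/c2.png

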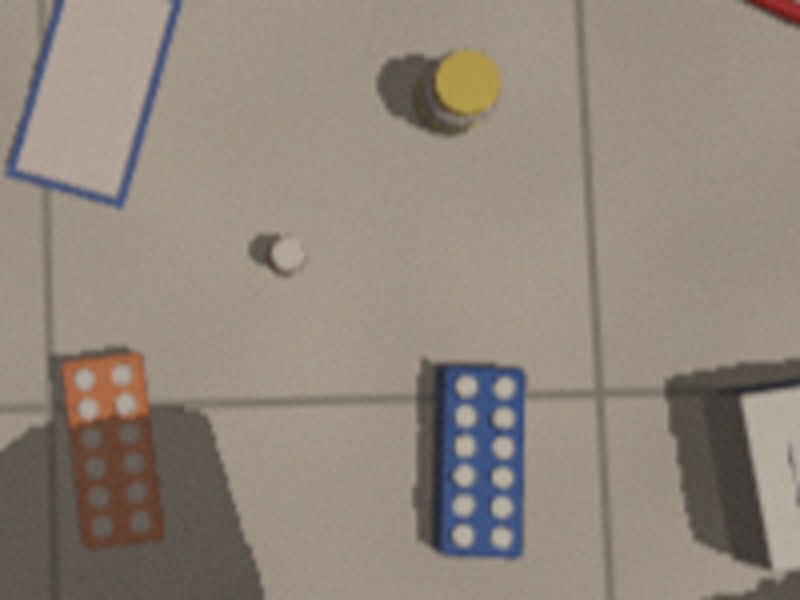

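View pics/c3.png

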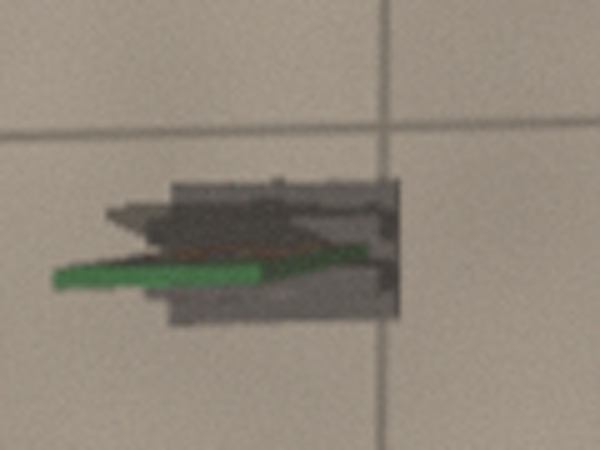

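View pics/c4.png

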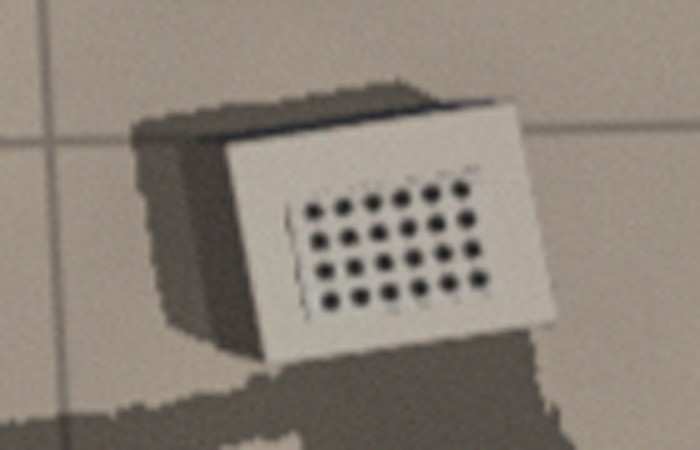

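```bash
cat > h.py <<'E'
import numpy as np, cv2
from cell import bot
def ray_fix(name,uv,z):
    k=bot.get_calibration(name); T=k['world_from_camera']
    uv=np.atleast_2d(uv).astype(float)
    d=np.c_[(uv[:,0]-k['cx'])/k['fx'],(uv[:,1]-k['cy'])/k['fy'],np.ones(len(uv))]@T[:3,:3].T
    o=T[:3,3]; t=(z-o[2])/d[:,2]
    return o+d*t[:,None]
def crop2px(uv,off,s): return (np.atleast_2d(uv)+0.5)/s-0.5+np.array(off)
def wrist(uv,z,pos,R):
    k=bot.get_calibration('wrist'); H=k['hand_eye']
    uv=np.atleast_2d(uv).astype(float)
    p=(uv-[k['cx'],k['cy']])/k['fx']; th=np.linalg.norm(p,axis=1)+1e-9
    d=np.c_[p*(np.sin(th)/th)[:,None],np.cos(th)]
    d=d@(R@H[:3,:3]).T; o=pos+R@H[:3,3]
    return o+d*((z-o[2])/d[:,2])[:,None]
def rect(P):
    # corners TL TR BR BL in top image; first-image-edge TL->TR
    P=np.array(P)[:,:2]; c=P.mean(0)
    e1=((P[1]-P[0])+(P[2]-P[3]))/2; e2=((P[0]-P[3])+(P[1]-P[2]))/2
    return c.round(4),"e1 len %.4f ang %.3f | e2 len %.4f ang %.3f"%(np.hypot(*e1),np.arctan2(e1[1],e1[0]),np.hypot(*e2),np.arctan2(e2[1],e2[0]))
E
python3 - <<'E'
from h import *
im=cv2.imread("pics/top0.png")
cv2.imwrite("pics/c5.png",cv2.resize(im[270:360,220:340],None,fx=6,fy=6,interpolation=cv2.INTER_CUBIC))
t=lambda uv,off,s,z: ray_fix("top",crop2px(uv,off,s),z)
a=(180,180);b=(300,200)
print("bpad",rect(t([(548,44),(661,75),(602,287),(487,254)],a,4,.003)))
print("ypad",t((278,183),a,4,.003))
print("vialb",t((434,350),a,4,.038),"vialw",t((767,334),a,4,.038))
print("orack",rect(t([(63,364),(142,352),(163,537),(87,548)],b,4,.032)))
print("brack",rect(t([(442,367),(524,369),(521,556),(438,551)],b,4,.032)))
print("bottle",t((467,82),b,4,.075))
print("heater",rect(t([(226,143),(513,101),(555,318),(268,360)],(440,270),5,.072)))
print("stand",rect(t([(170,185),(400,180),(400,318),(168,325)],(100,280),5,.03)))
print("board",t([(53,279),(264,272)],(100,280),5,.134))
E
```

```text
bpad (array([0.6435, 0.0098]), 'e1 len 0.0658 ang -1.875 | e2 len 0.1227 ang -0.300')
ypad [[0.63775186 0.17476459 0.003     ]]
vialb [[0.5406668  0.08628395 0.038     ]] vialw [[ 0.5444325  -0.09083919  0.038     ]]
orack (array([0.4437, 0.0039]), 'e1 len 0.0414 ang -1.450 | e2 len 0.0973 ang 0.097')
brack (array([ 0.4334, -0.1895]), 'e1 len 0.0433 ang -1.638 | e2 len 0.0967 ang -0.066')
bottle [[ 0.62852584 -0.18413558  0.075     ]]
heater (array([ 0.4284, -0.3797]), 'e1 len 0.1172 ang -1.452 | e2 len 0.0877 ang 0.125')
stand (array([0.4152, 0.3692]), 'e1 len 0.0987 ang -1.570 | e2 len 0.0582 ang 0.006')
board [[0.41330178 0.4212201  0.134     ]
 [0.41396877 0.33980562 0.134     ]]
```

View pics/c5.png

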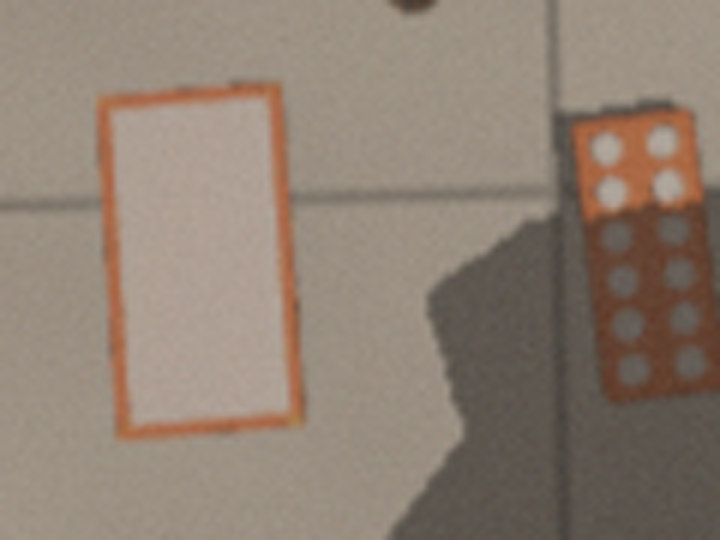

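```bash
cat >> h.py <<'E'
def inc(pos,yhead,tilt=0,tilt_axis_head=None,ref=None):
    """target TCP pos, tool y heading, tool pointing down -> increments from current measured pose (or ref=(p,R))"""
    from scipy.spatial.transform import Rotation as Ro
    s=bot.sense(); p,R=(s['tool_pos'],s['orientation']) if ref is None else ref
    y=np.array([np.cos(yhead),np.sin(yhead),0]); z=np.array([0,0,-1.]); x=np.cross(y,z)
    Rt=np.c_[x,y,z]
    if tilt: Rt=Rt@Ro.from_rotvec([tilt,0,0]).as_matrix()
    rv=Ro.from_matrix(R.T@Rt).as_rotvec(); d=R.T@(np.array(pos)-p)
    print("inc",np.r_[rv,d].round(4),"rows>=%.1f"%max(np.linalg.norm(d)/.0417,np.linalg.norm(rv)/.125))
    return (np.array(pos),Rt)
E
python3 - <<'E'
from h import *
t=lambda uv,off,s,z: ray_fix("top",crop2px(uv,off,s),z)
print("opad",rect(t([(100,96),(280,84),(304,424),(118,437)],(220,270),6,.003)))
print("board low right end",t([(370,250)],(100,280),5,.03))
r=inc([.444,.004,.12],-1.474)
inc([.444,.004,.018],-1.474,ref=r)
E
```

```text
opad (array([0.4453, 0.1679]), 'e1 len 0.0667 ang -1.528 | e2 len 0.1227 ang 0.053')
board low right end [[0.41505203 0.33266998 0.03      ]]
inc [-1.100e-03  1.000e-04  2.690e-01  4.160e-01 -4.695e-01  1.223e-01] rows>=15.3
inc [0.    0.    0.    0.    0.    0.102] rows>=2.4
```

>>> {"method": "servo_tool", "body": {"increments": [[0, 0, 0.12, 0.035, -0.039, 0.01, 1], [0, 0, 0.269, 0.416, -0.4695, 0.08, 1], [0, 0, 0.269, 0.416, -0.4695, 0.08, 1], [0, 0, 0.269, 0.416, -0.4695, 0.08, 1], [0, 0, 0.269, 0.416, -0.4695, 0.08, 1], [0, 0, 0.269, 0.416, -0.4695, 0.08, 1], [0, 0, 0.269, 0.416, -0.4695, 0.08, 1], [0, 0, 0.269, 0.416, -0.4695, 0.08, 1], [0, 0, 0.269, 0.416, -0.4695, 0.08, 1], [0, 0, 0.269, 0.416, -0.4695, 0.08, 1], [0, 0, 0.269, 0.416, -0.4695, 0.08, 1], [0, 0, 0.269, 0.416, -0.4695, 0.08, 1]]}}

```text
clock: 1.1
tool_pos: [0.3981, -0.1176, 0.1783]
orientation: [[0.995, 0.096, 0.0], [0.096, -0.995, -0.0], [0.0, 0.0, -1.0]]
force: [0.9, -1.4, 0.3]
gripper_width: 0.0855
```

Run:
```python
from h import *
r=inc([.444,.004,.16],-1.474)
```

```text
inc [ 1.000e-04 -1.000e-04 -4.000e-04  5.740e-02 -1.166e-01  1.830e-02] rows>=3.1
```

>>> {"method": "servo_tool", "body": {"increments": [[0, 0, 0, 0.057, -0.117, 0.018, 1], [0, 0, 0, 0.057, -0.117, 0.018, 1], [0, 0, 0, 0.057, -0.117, 0.018, 1], [0, 0, 0, 0.057, -0.117, 0.018, 1], [0, 0, 0, 0.057, -0.117, 0.018, 1]]}}

```text
clock: 1.52
tool_pos: [0.4436, 0.0047, 0.16]
orientation: [[0.995, 0.101, -0.001], [0.101, -0.995, 0.0], [-0.001, -0.0, -1.0]]
force: [-0.2, -1.2, 0.6]
gripper_width: 0.0856
```

Run:
```python
from h import *
s=bot.sense(); print(s['tool_pos'],s['force'])
im=bot.capture("wrist"); cv2.imwrite("pics/w1.png",im[:,:,::-1])
np.savez("w1",p=s['tool_pos'],R=s['orientation'])
im=bot.capture("top"); cv2.imwrite("pics/t1.png",im[:,:,::-1])
r=inc([.444,.004,.018],-1.474)
```

```text
[0.44359016 0.00472253 0.15995786] [-0.22130417 -1.20176098  0.59870809]
inc [ 1.000e-04  6.000e-04  1.000e-03  1.200e-03 -1.600e-03  1.424e-01] rows>=3.4
```

View pics/w1.png

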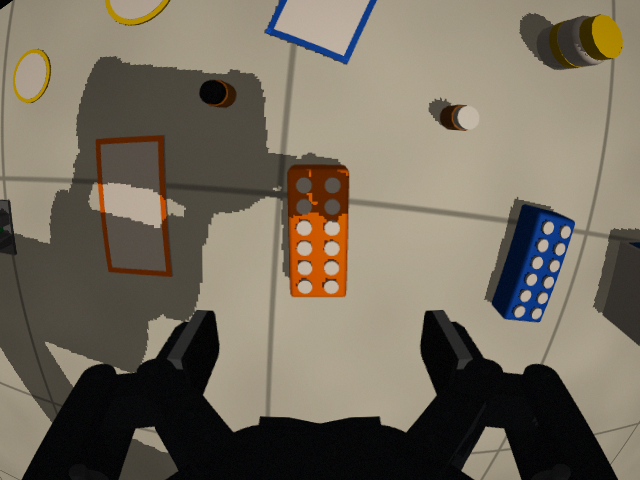

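Run:
```python
from h import *
d=np.load("w1.npz"); w=lambda uv,z: wrist(uv,z,d['p'],d['R'])
print("orack",rect(w([(290,170),(348,168),(347,296),(291,296)],.032)))
print("opad",rect(w([(97,140),(163,136),(171,275),(109,270)],.003)))
print("brack",rect(w([(534,206),(574,220),(540,321),(504,317)],.032)))
print("vials",w([(212,93),(465,118)],.038))
print("bottle",w([(607,37)],.075))
```

```text
orack (array([0.4438, 0.0063]), 'e1 len 0.0421 ang -1.452 | e2 len 0.0980 ang 0.102')
opad (array([0.4443, 0.1699]), 'e1 len 0.0663 ang -1.513 | e2 len 0.1215 ang 0.055')
brack (array([ 0.4346, -0.1852]), 'e1 len 0.0448 ang -1.671 | e2 len 0.0990 ang -0.023')
vials [[ 0.54041255  0.0898642   0.038     ]
 [ 0.54293456 -0.0869695   0.038     ]]
bottle [[ 0.62718665 -0.18154818  0.075     ]]
```

Wrist view: the orange rack is at (320,232), pad at (135,205), and both agree with the top camera to within 2–3 mm. Descending to grip.

>>> {"method": "servo_tool", "body": {"increments": [[0, 0, 0, 0, 0, 0.04, 1], [0, 0, 0, 0, 0, 0.08, 1], [0, 0, 0, 0, 0, 0.115, 1], [0, 0, 0, 0, 0, 0.142, 1], [0, 0, 0, 0, 0, 0.142, 1], [0, 0, 0, 0, 0, 0.142, 0], [0, 0, 0, 0, 0, 0.142, 0], [0, 0, 0, 0, 0, 0.142, 0], [0, 0, 0, 0, 0, 0.142, 0], [0, 0, 0, 0, 0, 0.142, 0], [0, 0, 0, 0, 0, 0.142, 0]]}}

```text
clock: 2.53
tool_pos: [0.4443, 0.0021, 0.0204]
orientation: [[0.995, 0.097, 0.003], [0.097, -0.995, -0.001], [0.003, 0.001, -1.0]]
force: [-2.6, -5.0, 18.6]
gripper_width: 0.0426
```

Run:
```python
from h import *
s=bot.sense(); print(s['tool_pos'],s['force'],s['gripper_width'])
r=inc([.445,.169,.10],.054-np.pi/2)
r=inc([.445,.169,.022],.054-np.pi/2,ref=r)
```

```text
[0.44429224 0.00209813 0.02035654] [-2.63545813 -5.02555489 18.57284158] 0.04263176561396025
inc [ 0.0009 -0.0032  0.0429  0.0171 -0.166  -0.0797] rows>=4.4
inc [0.    0.    0.    0.    0.    0.078] rows>=1.9
```

>>> {"method": "servo_tool", "body": {"increments": [[0, 0, 0, 0, 0, -0.02, 0], [0, 0, 0, 0, 0, -0.05, 0], [0, 0, 0.043, 0.017, -0.167, -0.08, 0], [0, 0, 0.043, 0.017, -0.167, -0.08, 0], [0, 0, 0.043, 0.017, -0.167, -0.08, 0], [0, 0, 0.043, 0.017, -0.167, -0.08, 0], [0, 0, 0.043, 0.017, -0.167, -0.08, 0], [0, 0, 0.043, 0.017, -0.167, -0.08, 0]]}}

```text
clock: 3.2
tool_pos: [0.4445, 0.1726, 0.1002]
orientation: [[0.998, 0.058, 0.003], [0.058, -0.998, 0.001], [0.003, -0.001, -1.0]]
force: [0.2, -0.9, -1.8]
gripper_width: 0.043
```

Run:
```python
from h import *
s=bot.sense(); print(s['tool_pos'],s['force'],s['gripper_width'])
np.savez("w2",p=s['tool_pos'],R=s['orientation'])
im=bot.capture("wrist"); cv2.imwrite("pics/w2.png",im[:,:,::-1])
im=bot.capture("scene"); cv2.imwrite("pics/s2.png",cv2.resize(im[100:300,200:500,::-1],None,fx=2.5,fy=2.5))
r=inc([.445,.169,.022],.054-np.pi/2)
```

```text
[0.44453462 0.17263413 0.10016496] [ 0.19633705 -0.90874963 -1.82355817] 0.04298142948563346
inc [ 0.     -0.001   0.0007  0.0008  0.0011  0.0772] rows>=1.9
```

View pics/w2.png

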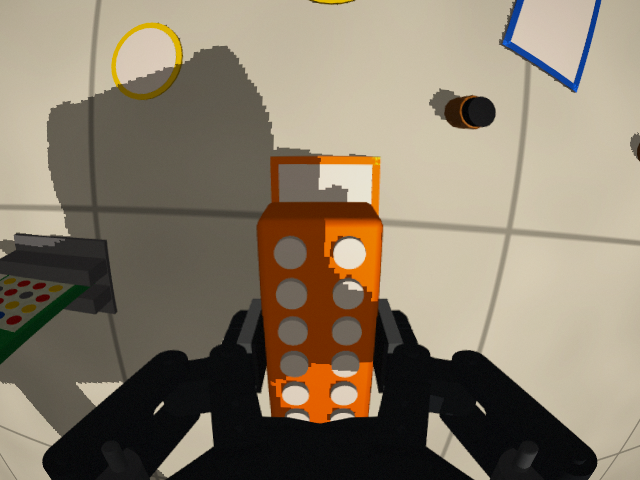

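View pics/s2.png

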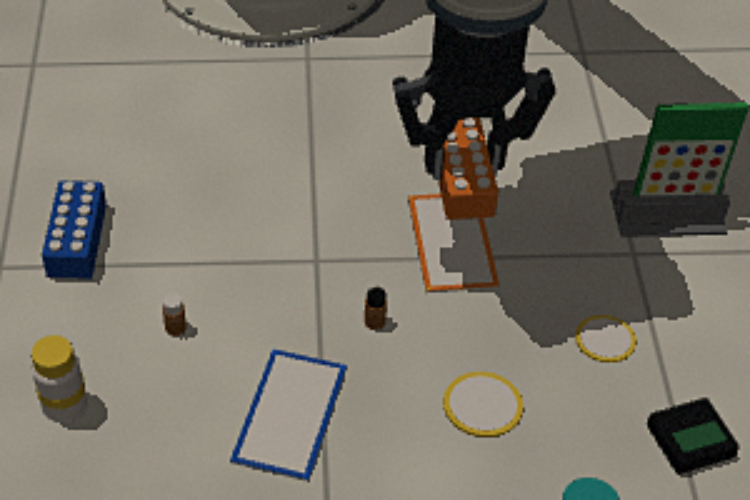

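Run:
```python
from h import *
d=np.load("w2.npz"); w=lambda uv,z: wrist(uv,z,d['p'],d['R'])
P=w([(271,157),(380,157)],.003);print(P,P.mean(0)-.062*np.array([np.cos(.054),np.sin(.054),0]))
print("other pose ref: rack front bottom? top front",w([(262,204),(380,203)],.100-.018+.032-.002))
print("vial",w([(484,110)],.038),"ring small",w([(147,61)],.003))
s=bot.sense();inc([.445,.169,.022],.054-np.pi/2)
```

```text
[[0.50365252 0.20732813 0.003     ]
 [0.50778382 0.1400942  0.003     ]] [0.44380854 0.17036479 0.003     ]
other pose ref: rack front bottom? top front [[0.49749891 0.19611947 0.112     ]
 [0.50016408 0.15692256 0.112     ]]
vial [[0.5426274  0.08957929 0.038     ]] ring small [[0.56680292 0.2929327  0.003     ]]
inc [ 0.     -0.001   0.0007  0.0008  0.0011  0.0772] rows>=1.9
```

>>> {"method": "servo_tool", "body": {"increments": [[0, 0, 0, 0, 0.001, 0.035, 0], [0, 0, 0, 0, 0.001, 0.06, 0], [0, 0, 0, 0, 0.001, 0.072, 0], [0, 0, 0, 0, 0.001, 0.076, 0], [0, 0, 0, 0, 0.001, 0.076, 0], [0, 0, 0, 0, 0.001, 0.076, 0]]}}

```text
clock: 3.8
tool_pos: [0.4442, 0.1678, 0.0227]
orientation: [[0.999, 0.052, -0.0], [0.052, -0.999, -0.0], [-0.0, 0.0, -1.0]]
force: [0.3, 0.6, -0.6]
gripper_width: 0.0426
```

Run:
```python
from h import *
s=bot.sense(); print(s['tool_pos'],s['force'],s['gripper_width'])
```

```text
[0.44424773 0.16780634 0.02268166] [ 0.27099866  0.59915748 -0.64766505] 0.0425625347896627
```

>>> {"method": "servo_tool", "body": {"increments": [[0, 0, 0, 0, -0.001, 0.001, 0], [0, 0, 0, 0, -0.001, 0.0015, 0], [0, 0, 0, 0, -0.001, 0.0015, 0.8], [0, 0, 0, 0, -0.001, 0.0015, 1], [0, 0, 0, 0, -0.001, 0.0015, 1], [0, 0, 0, 0, -0.001, -0.01, 1], [0, 0, 0, 0, -0.001, -0.05, 1], [0, 0, 0, 0, -0.001, -0.09, 1], [0, 0, 0, 0, -0.001, -0.12, 1], [0, 0, 0, 0, -0.001, -0.13, 1], [0, 0, 0, 0, -0.001, -0.13, 1]]}}

```text
clock: 4.72
tool_pos: [0.4455, 0.1705, 0.1551]
orientation: [[0.999, 0.053, 0.005], [0.053, -0.999, 0.001], [0.005, -0.001, -1.0]]
force: [0.5, -0.5, 0.4]
gripper_width: 0.0852
```

Run:
```python
from h import *
s=bot.sense(); print(s['tool_pos'],s['force'],s['gripper_width'])
np.savez("w3",p=s['tool_pos'],R=s['orientation'])
im=bot.capture("wrist"); cv2.imwrite("pics/w3.png",im[:,:,::-1])
r=inc([.434,-.187,.15],-.05-np.pi/2)
```

```text
[0.44550999 0.17050898 0.15514831] [ 0.48908006 -0.46616276  0.35581063] 0.08516324566505527
inc [-0.0006 -0.0026  0.1036 -0.0299  0.3562  0.0032] rows>=8.6
```

View pics/w3.png

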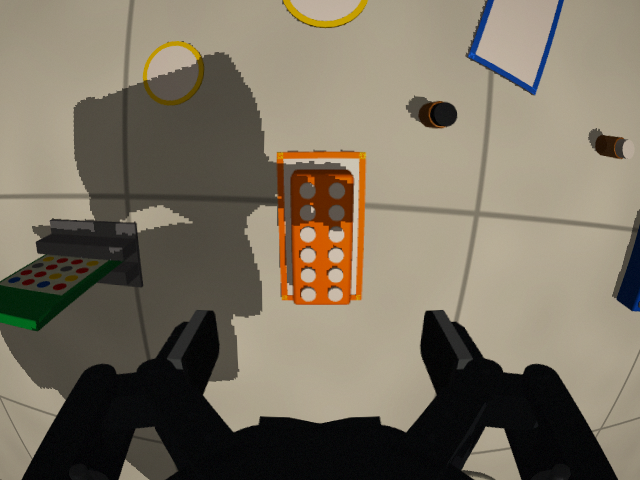

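Run:
```python
from h import *
d=np.load("w3.npz"); w=lambda uv,z: wrist(uv,z,d['p'],d['R'])
print(rect(w([(291,172),(353,170),(350,304),(294,304)],.035)))
print(rect(w([(277,153),(366,153),(361,299),(281,298)],.003)))
```

```text
(array([0.4449, 0.1699]), 'e1 len 0.0425 ang -1.500 | e2 len 0.1004 ang 0.057')
(array([0.4444, 0.1703]), 'e1 len 0.0682 ang -1.523 | e2 len 0.1220 ang 0.053')
```

>>> {"method": "servo_tool", "body": {"increments": [[0, 0, 0.05, -0.003, 0.036, 0.0, 1], [0, 0, 0.104, -0.03, 0.356, 0.0, 1], [0, 0, 0.104, -0.03, 0.356, 0.0, 1], [0, 0, 0.104, -0.03, 0.356, 0.0, 1], [0, 0, 0.104, -0.03, 0.356, 0.0, 1], [0, 0, 0.104, -0.03, 0.356, 0.0, 1], [0, 0, 0.104, -0.03, 0.356, 0.0, 1], [0, 0, 0.104, -0.03, 0.356, 0.0, 1], [0, 0, 0.104, -0.03, 0.356, 0.0, 1], [0, 0, 0.104, -0.03, 0.356, 0.0, 1], [0, 0, 0.104, -0.03, 0.356, 0.0, 1], [0, 0, 0.104, -0.03, 0.356, 0.0, 1]]}}

```text
clock: 5.77
tool_pos: [0.4326, -0.1862, 0.1514]
orientation: [[0.999, -0.051, -0.002], [-0.051, -0.999, 0.001], [-0.002, -0.001, -1.0]]
force: [0.1, 0.3, 0.3]
gripper_width: 0.0852
```

Run:
```python
from h import *
s=bot.sense(); print(s['tool_pos'],s['force'],s['gripper_width'])
np.savez("w4",p=s['tool_pos'],R=s['orientation'])
im=bot.capture("wrist"); cv2.imwrite("pics/w4.png",im[:,:,::-1])
```

```text
[ 0.43255904 -0.18617193  0.15138646] [0.13663324 0.31084807 0.32062209] 0.08517731004610135
```

View pics/w4.png

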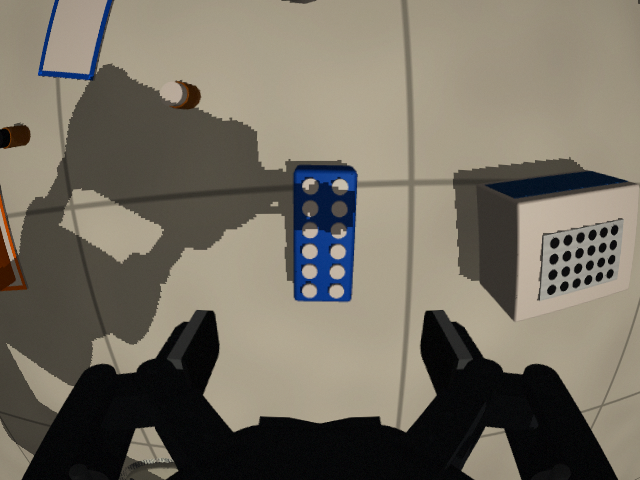

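Run:
```python
from h import *
d=np.load("w4.npz"); w=lambda uv,z: wrist(uv,z,d['p'],d['R'])
print(rect(w([(295,170),(357,170),(351,301),(295,300)],.032)))
P=w([(518,203),(638,184),(517,321)],.072);print(P, np.arctan2(*(P[0]-P[1])[[1,0]]))
print(w([(484,186)],0))
inc([.434,-.1865,.018],-.036-np.pi/2)
```

```text
(array([ 0.4329, -0.1884]), 'e1 len 0.0422 ang -1.630 | e2 len 0.0980 ang -0.068')
[[ 0.46372047 -0.31359133  0.072     ]
 [ 0.47829873 -0.42978509  0.072     ]
 [ 0.3761283  -0.3263239   0.072     ]] 1.6956092249969963
[[ 0.46190582 -0.32154452  0.        ]]
inc [-0.0011  0.0018 -0.0138  0.0016  0.0008  0.1336] rows>=3.2
```

>>> {"method": "servo_tool", "body": {"increments": [[0, 0, 0.015, 0, 0.002, 0.04, 1], [0, 0, 0.015, 0, 0.002, 0.08, 1], [0, 0, 0.015, 0, 0.002, 0.115, 1], [0, 0, 0.015, 0, 0.002, 0.131, 1], [0, 0, 0.015, 0, 0.002, 0.131, 1], [0, 0, 0.015, 0, 0.002, 0.131, 0], [0, 0, 0.015, 0, 0.002, 0.131, 0], [0, 0, 0.015, 0, 0.002, 0.131, 0], [0, 0, 0.015, 0, 0.002, 0.131, 0], [0, 0, 0.015, 0, 0.002, 0.131, 0], [0, 0, 0.015, 0, 0.002, 0.131, 0]]}}

```text
clock: 6.73
tool_pos: [0.434, -0.1889, 0.023]
orientation: [[0.998, -0.065, 0.002], [-0.065, -0.998, -0.001], [0.002, 0.001, -1.0]]
force: [0.7, 3.7, 15.0]
gripper_width: 0.0429
```

Run:
```python
from h import *
s=bot.sense(); print(s['tool_pos'],s['force'],s['gripper_width'])
r=inc([.6435,.0105,.12],-.300-np.pi/2)
```

```text
[ 0.43398286 -0.18892849  0.02300329] [ 0.70011023  3.73848849 15.00147155] 0.0428853118389895
inc [ 0.0007 -0.0025  0.2348  0.1963 -0.2126 -0.0967] rows>=7.3
```

>>> {"method": "servo_tool", "body": {"increments": [[0, 0, 0, 0, 0, -0.03, 0], [0, 0, 0, 0, 0, -0.07, 0], [0, 0, 0.235, 0.196, -0.212, -0.1, 0], [0, 0, 0.235, 0.196, -0.212, -0.1, 0], [0, 0, 0.235, 0.196, -0.212, -0.1, 0], [0, 0, 0.235, 0.196, -0.212, -0.1, 0], [0, 0, 0.235, 0.196, -0.212, -0.1, 0], [0, 0, 0.235, 0.196, -0.212, -0.1, 0], [0, 0, 0.235, 0.196, -0.212, -0.1, 0], [0, 0, 0.235, 0.196, -0.212, -0.1, 0], [0, 0, 0.235, 0.196, -0.212, -0.1, 0], [0, 0, 0.235, 0.196, -0.212, -0.1, 0]]}}

```text
clock: 7.73
tool_pos: [0.6426, 0.0105, 0.1221]
orientation: [[0.956, -0.294, 0.001], [-0.294, -0.956, -0.0], [0.001, -0.0, -1.0]]
force: [0.2, -0.4, -1.0]
gripper_width: 0.0425
```

Run:
```python
from h import *
s=bot.sense(); print(s['tool_pos'],s['force'],s['gripper_width'])
np.savez("w5",p=s['tool_pos'],R=s['orientation'])
im=bot.capture("wrist"); cv2.imwrite("pics/w5.png",im[:,:,::-1])
```

```text
[0.64261388 0.01052849 0.12212763] [ 0.23541362 -0.42639596 -1.04552606] 0.04254408233032941
```

View pics/w5.png

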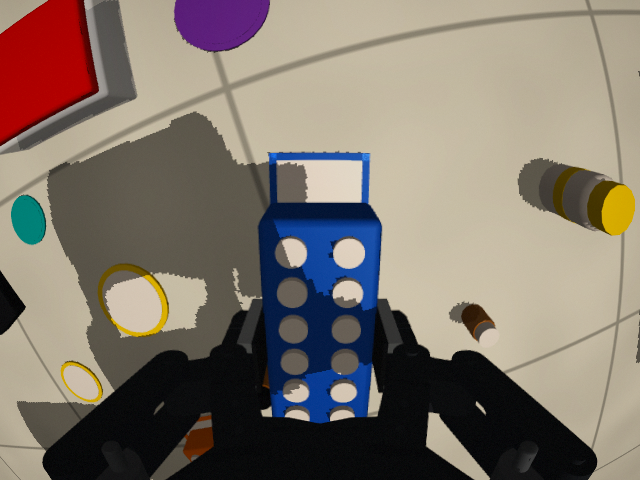

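Run:
```python
from h import *
d=np.load("w5.npz"); w=lambda uv,z: wrist(uv,z,d['p'],d['R'])
P=w([(268,154),(370,154)],.003);a=-.300
print(P,P.mean(0)-.062*np.array([np.cos(a),np.sin(a),0]), np.arctan2(*(P[0]-P[1])[[1,0]])-np.pi/2)
print("ring",w([(133,300)],.003))
inc([.6435,.0105,.0265],-.300-np.pi/2)
```

```text
[[ 0.71108559  0.02702795  0.003     ]
 [ 0.690854   -0.03879698  0.003     ]] [0.64173893 0.01243773 0.003     ] -0.2981903716234995
ring [[0.63829439 0.17494112 0.003     ]]
inc [ 0.0002  0.0001  0.0001  0.0013 -0.0011  0.0954] rows>=2.3
```

>>> {"method": "servo_tool", "body": {"increments": [[0, 0, 0, 0.0005, -0.001, 0.035, 0], [0, 0, 0, 0.0005, -0.001, 0.07, 0], [0, 0, 0, 0.0005, -0.001, 0.09, 0], [0, 0, 0, 0.0005, -0.001, 0.0955, 0], [0, 0, 0, 0.0005, -0.001, 0.0965, 0], [0, 0, 0, 0.0005, -0.001, 0.0965, 0], [0, 0, 0, 0.0005, -0.001, 0.0965, 1], [0, 0, 0, 0.0005, -0.001, 0.0965, 1], [0, 0, 0, 0.0005, -0.001, 0.0965, 1], [0, 0, 0, 0.0005, -0.001, 0.07, 1], [0, 0, 0, 0.0005, -0.001, 0.03, 1], [0, 0, 0, 0.0005, -0.001, 0.0, 1]]}}

```text
clock: 8.78
tool_pos: [0.6433, 0.0106, 0.1234]
orientation: [[0.955, -0.296, 0.0], [-0.296, -0.955, -0.0], [0.0, 0.0, -1.0]]
force: [1.1, -0.6, -0.2]
gripper_width: 0.0853
```

>>> {"method": "servo_tool", "body": {"increments": [[0, 0, 0, 0, 0, -0.03, 1], [0, 0, 0, 0, 0, -0.04, 1], [0, 0, 0, 0, 0, -0.04, 1]]}}

```text
clock: 9.03
tool_pos: [0.6448, 0.0105, 0.1647]
orientation: [[0.955, -0.296, 0.005], [-0.296, -0.955, -0.0], [0.005, -0.001, -1.0]]
force: [0.6, 0.5, -0.5]
gripper_width: 0.085
```

Run:
```python
from h import *
s=bot.sense(); print(s['tool_pos'],s['force'],s['gripper_width'])
np.savez("w6",p=s['tool_pos'],R=s['orientation'])
im=bot.capture("wrist"); cv2.imwrite("pics/w6.png",im[:,:,::-1])
r=inc([.628,-.1835,.16],-.300-np.pi/2)
```

```text
[0.64484332 0.01053804 0.1647386 ] [ 0.56425269  0.51158677 -0.53124817] 0.08503973009413761
inc [-0.0005 -0.0023 -0.0004  0.0423  0.1901  0.0026] rows>=4.7
```

View pics/w6.png

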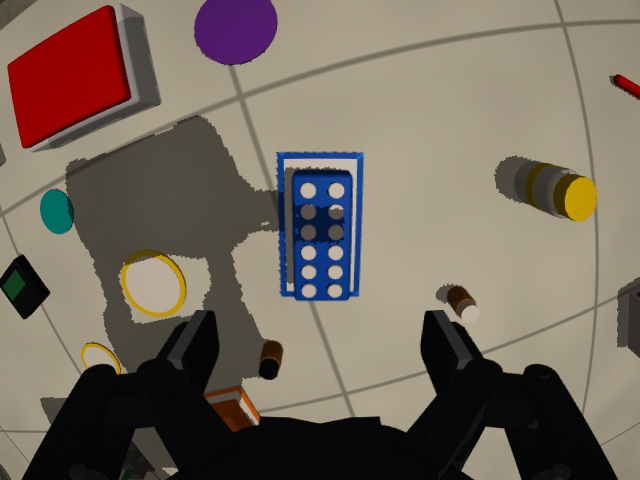

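>>> {"method": "servo_tool", "body": {"increments": [[0, 0, 0, 0.042, 0.19, 0.003, 1], [0, 0, 0, 0.042, 0.19, 0.003, 1], [0, 0, 0, 0.042, 0.19, 0.003, 1], [0, 0, 0, 0.042, 0.19, 0.003, 1], [0, 0, 0, 0.042, 0.19, 0.003, 1], [0, 0, 0, 0.042, 0.19, 0.003, 1], [0, 0, 0, 0.042, 0.19, 0.003, 1]]}}

```text
clock: 9.67
tool_pos: [0.6262, -0.1845, 0.1566]
orientation: [[0.954, -0.298, -0.002], [-0.298, -0.954, 0.001], [-0.003, -0.0, -1.0]]
force: [0.8, 0.1, -0.5]
gripper_width: 0.0855
```

Run:
```python
from h import *
d=np.load("w6.npz"); w=lambda uv,z: wrist(uv,z,d['p'],d['R'])
print(w([(574,199)],.075))
s=bot.sense(); print(s['tool_pos'],s['force'],s['gripper_width'])
np.savez("w7",p=s['tool_pos'],R=s['orientation'])
im=bot.capture("wrist"); cv2.imwrite("pics/w7.png",im[:,:,::-1])
```

```text
[[ 0.63008468 -0.17526496  0.075     ]]
[ 0.62620823 -0.18452873  0.15655674] [ 0.78374194  0.1365347  -0.50170017] 0.08548172006086466
```

View pics/w7.png

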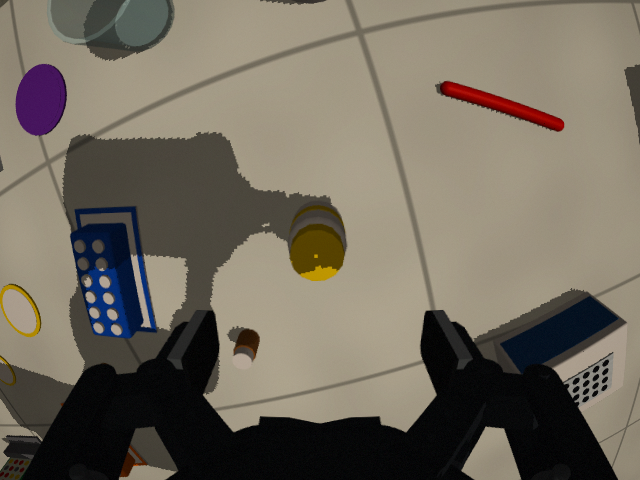

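Run:
```python
from h import *
d=np.load("w7.npz"); w=lambda uv,z: wrist(uv,z,d['p'],d['R'])
b=w([(318,253)],.075)[0];print(b)
inc([b[0],b[1],.036],-.300-np.pi/2)
```

```text
[ 0.62965781 -0.18347664  0.075     ]
inc [-0.0004  0.0025 -0.0014  0.0034 -0.0006  0.1208] rows>=2.9
```

>>> {"method": "servo_tool", "body": {"increments": [[0, 0.0025, 0, 0.003, 0, 0.03, 1], [0, 0.0025, 0, 0.003, 0, 0.07, 1], [0, 0.0025, 0, 0.003, 0, 0.105, 1], [0, 0.0025, 0, 0.003, 0, 0.12, 1], [0, 0.0025, 0, 0.003, 0, 0.12, 1], [0, 0.0025, 0, 0.003, 0, 0.12, 0], [0, 0.0025, 0, 0.003, 0, 0.12, 0], [0, 0.0025, 0, 0.003, 0, 0.12, 0], [0, 0.0025, 0, 0.003, 0, 0.12, 0], [0, 0.0025, 0, 0.003, 0, 0.12, 0], [0, 0.0025, 0, 0.003, 0, 0.12, 0]]}}

```text
clock: 10.63
tool_pos: [0.6311, -0.1841, 0.0404]
orientation: [[0.955, -0.296, 0.005], [-0.296, -0.955, -0.002], [0.005, 0.0, -1.0]]
force: [-1.2, 2.4, 10.9]
gripper_width: 0.0381
```

Run:
```python
from h import *
s=bot.sense(); print(s['tool_pos'],s['force'],s['gripper_width'])
r=inc([.638,.175,.14],-1.6)
```

```text
[ 0.63107844 -0.18413847  0.04036498] [-1.2251161   2.41241653 10.92678634] 0.03814544158834253
inc [ 0.0007 -0.0051 -0.2709 -0.0991 -0.3451 -0.1001] rows>=8.9
```

>>> {"method": "servo_tool", "body": {"increments": [[0, 0, 0, 0, 0, -0.03, 0], [0, 0, 0, 0, 0, -0.07, 0], [0, 0, 0, -0.01, -0.035, -0.1, 0], [0, 0, 0, -0.099, -0.345, -0.1, 0], [0, 0, 0, -0.099, -0.345, -0.1, 0], [0, 0, 0, -0.099, -0.345, -0.1, 0], [0, 0, 0, -0.099, -0.345, -0.1, 0], [0, 0, 0, -0.099, -0.345, -0.1, 0], [0, 0, 0, -0.099, -0.345, -0.1, 0], [0, 0, 0, -0.099, -0.345, -0.1, 0], [0, 0, 0, -0.099, -0.345, -0.1, 0], [0, 0, 0, -0.099, -0.345, -0.1, 0]]}}

```text
clock: 11.63
tool_pos: [0.6372, 0.1813, 0.1394]
orientation: [[0.957, -0.292, 0.004], [-0.292, -0.957, 0.001], [0.004, -0.003, -1.0]]
force: [-0.4, 0.3, -1.1]
gripper_width: 0.0383
```

>>> {"method": "servo_tool", "body": {"increments": [[0, 0, 0, -0.01, -0.034, 0, 0], [0, 0, 0, -0.01, -0.034, 0, 0]]}}

```text
clock: 11.8
tool_pos: [0.6379, 0.215, 0.1392]
orientation: [[0.956, -0.293, 0.004], [-0.293, -0.956, 0.001], [0.004, -0.002, -1.0]]
force: [-0.8, 0.4, -0.2]
gripper_width: 0.0381
```

Run:
```python
from h import *
s=bot.sense(); print(s['tool_pos'],s['force'],s['gripper_width'])
np.savez("w8",p=s['tool_pos'],R=s['orientation'])
im=bot.capture("wrist"); cv2.imwrite("pics/w8.png",im[:,:,::-1])
r=inc([.638,.175,.0440],-.300-np.pi/2)
```

```text
[0.63786517 0.21499252 0.13924926] [-0.84501509  0.4138723  -0.17239116] 0.03814858796166182
inc [-0.0012 -0.0036  0.0024  0.0109  0.0363  0.0951] rows>=2.5
```

View pics/w8.png

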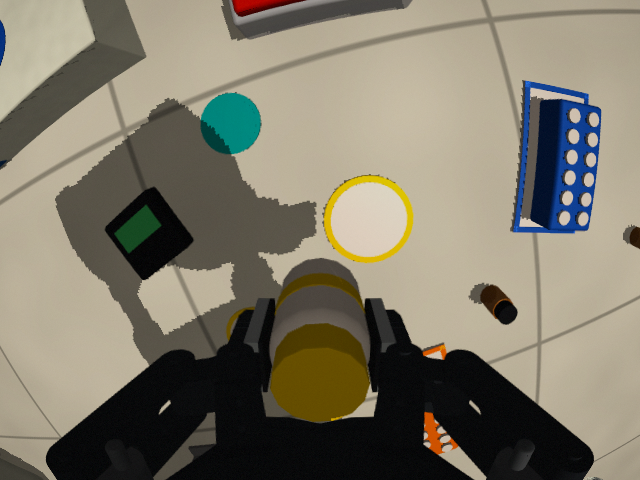

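Run:
```python
from h import *
d=np.load("w8.npz"); w=lambda uv,z: wrist(uv,z,d['p'],d['R'])
print(w([(368,218.5)],.003))
r=inc([.638,.175,.0445],-.300-np.pi/2)
```

```text
[[0.63864899 0.1782728  0.003     ]]
inc [-0.0012 -0.0036  0.0024  0.0109  0.0363  0.0946] rows>=2.4
```

>>> {"method": "servo_tool", "body": {"increments": [[0, -0.003, 0, 0.0105, 0.0355, 0.0, 0], [0, -0.003, 0, 0.0105, 0.0355, 0.03, 0], [0, -0.003, 0, 0.0105, 0.0355, 0.065, 0], [0, -0.003, 0, 0.0105, 0.0355, 0.085, 0], [0, -0.003, 0, 0.0105, 0.0355, 0.0935, 0], [0, -0.003, 0, 0.0105, 0.0355, 0.0955, 0], [0, -0.003, 0, 0.0105, 0.0355, 0.0955, 0]]}}

```text
clock: 12.43
tool_pos: [0.6379, 0.1727, 0.0434]
orientation: [[0.955, -0.296, -0.0], [-0.296, -0.955, 0.0], [-0.0, 0.0, -1.0]]
force: [0.9, 0.9, -0.9]
gripper_width: 0.0379
```

Run:
```python
from h import *
s=bot.sense(); print(s['tool_pos'],s['force'],s['gripper_width'])
```

```text
[0.63789455 0.17266435 0.04338247] [ 0.94569441  0.94446854 -0.9250733 ] 0.037922662153559765
```

>>> {"method": "servo_tool", "body": {"increments": [[0, 0, 0, 0, -0.002, 0, 0], [0, 0, 0, 0, -0.002, 0.001, 0], [0, 0, 0, 0, -0.002, 0.001, 0], [0, 0, 0, 0, -0.002, 0.001, 1], [0, 0, 0, 0, -0.002, 0.001, 1], [0, 0, 0, 0, -0.002, 0.001, 1], [0, 0, 0, 0, -0.002, -0.01, 1], [0, 0, 0, 0, -0.002, -0.05, 1], [0, 0, 0, 0, -0.002, -0.09, 1], [0, 0, 0, 0, -0.002, -0.12, 1], [0, 0, 0, 0, -0.002, -0.14, 1], [0, 0, 0, 0, -0.002, -0.14, 1]]}}

```text
clock: 13.43
tool_pos: [0.6405, 0.1756, 0.1886]
orientation: [[0.955, -0.296, 0.007], [-0.296, -0.955, 0.002], [0.006, -0.004, -1.0]]
force: [1.5, 1.4, -0.1]
gripper_width: 0.0855
```

Run:
```python
from h import *
s=bot.sense(); print(s['tool_pos'],s['force'],s['gripper_width'])
np.savez("w9",p=s['tool_pos'],R=s['orientation'])
im=bot.capture("wrist"); cv2.imwrite("pics/w9.png",im[:,:,::-1])
r=inc([.414,.3805,.24],0)
```

```text
[0.64045085 0.17557201 0.18862984] [ 1.45015725  1.38322631 -0.09683907] 0.08554430531151479
inc [ 0.002  -0.0048 -1.8709 -0.2759 -0.1294 -0.0547] rows>=15.0
```

View pics/w9.png

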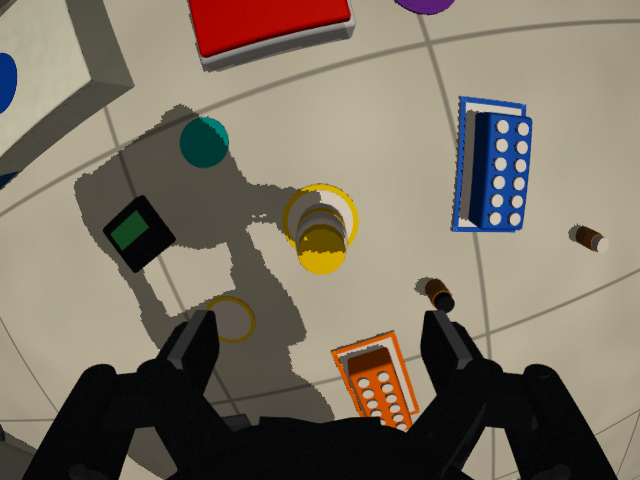

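Run:
```python
from h import *
d=np.load("w9.npz"); w=lambda uv,z: wrist(uv,z,d['p'],d['R'])
print(w([(321.5,250)],.078),w([(320,220)],.003))
```

```text
[[0.63638914 0.17694284 0.078     ]] [[0.63897237 0.17740541 0.003     ]]
```

>>> {"method": "servo_tool", "body": {"increments": [[0, 0, -0.1, 0, 0, -0.02, 1], [0, 0, -0.22, -0.03, -0.015, -0.055, 1], [0, 0, -0.345, -0.06, -0.028, -0.055, 1], [0, 0, -0.47, -0.09, -0.042, -0.055, 1], [0, 0, -0.59, -0.115, -0.055, -0.055, 1], [0, 0, -0.71, -0.14, -0.065, -0.055, 1], [0, 0, -0.83, -0.165, -0.077, -0.055, 1], [0, 0, -0.95, -0.19, -0.09, -0.055, 1], [0, 0, -1.07, -0.215, -0.1, -0.055, 1], [0, 0, -1.19, -0.24, -0.112, -0.055, 1], [0, 0, -1.31, -0.26, -0.122, -0.055, 1], [0, 0, -1.43, -0.276, -0.129, -0.055, 1]]}}

```text
clock: 14.48
tool_pos: [0.411, 0.3808, 0.2372]
orientation: [[0.421, 0.907, -0.002], [0.907, -0.421, -0.001], [-0.001, -0.001, -1.0]]
force: [-0.1, -0.0, 0.0]
gripper_width: 0.0853
```

Run:
```python
from h import *
s=bot.sense(); print(s['tool_pos'],s['qpos'],s['gripper_width'])
r=inc([.414,.3805,.24],0)
```

```text
[0.41096409 0.38081565 0.23722163] [6.40389849e-01 4.08642838e-01 1.51270586e+00 6.81018535e-04
 1.22210313e+00 1.07440514e+00] 0.08526331413189633
inc [-0.0017  0.001  -0.4342  0.001   0.0029 -0.0028] rows>=3.5
```

>>> {"method": "servo_tool", "body": {"increments": [[0, 0, -0.12, 0, 0, 0, 1], [0, 0, -0.24, 0, 0, 0, 1], [0, 0, -0.36, 0, 0, 0, 1], [0, 0, -0.434, 0.001, 0.003, -0.003, 1], [0, 0, -0.434, 0.001, 0.003, -0.003, 1], [0, 0, -0.434, 0.001, 0.003, -0.003, 1]]}}

```text
clock: 14.98
tool_pos: [0.4158, 0.3794, 0.2404]
orientation: [[0.01, 1.0, -0.001], [1.0, -0.01, -0.0], [-0.0, -0.001, -1.0]]
force: [0.1, -0.6, -0.3]
gripper_width: 0.0851
```

Run:
```python
from h import *
s=bot.sense(); print(s['tool_pos'],s['force'],s['gripper_width'])
np.savez("w10",p=s['tool_pos'],R=s['orientation'])
im=bot.capture("wrist"); cv2.imwrite("pics/w10.png",im[:,:,::-1])
```

```text
[0.41579636 0.37942066 0.24038739] [ 0.09405488 -0.61888583 -0.33708941] 0.08513793125854108
```

View pics/w10.png

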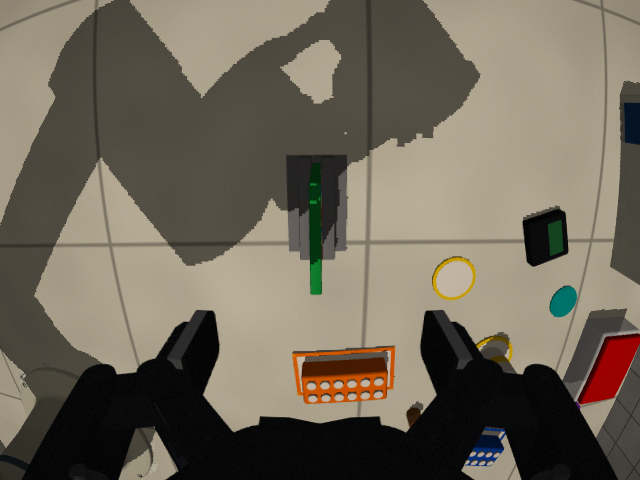

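Run:
```python
import cv2
im=cv2.imread("pics/w10.png")
cv2.imwrite("pics/w10c.png",cv2.resize(im[150:300,270:370],None,fx=4,fy=4,interpolation=cv2.INTER_CUBIC))
```

```text
(no output)
```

View pics/w10c.png

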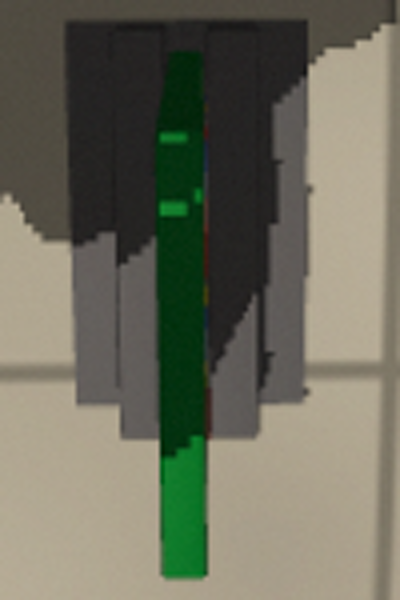

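Run:
```python
from h import *
d=np.load("w10.npz"); w=lambda uv,z: wrist(uv,z,d['p'],d['R'])
c=lambda uv: crop2px(uv,(270,150),4)
P=w(c([(182,125),(185,577),(163,577),(207,577)]),.134);print(P)
print("foot at stand top, far end",w(c([(167,52),(203,52)]),.03))
print("stand",w(c([(66,22),(306,20)]),.03))
m=P[:2].mean(0); 
inc([m[0],m[1],.124],0)
```

```text
[[0.41337226 0.42480553 0.134     ]
 [0.4129024  0.34450781 0.134     ]
 [0.40898917 0.34453525 0.134     ]
 [0.41681435 0.3444745  0.134     ]]
foot at stand top, far end [[0.4087174  0.42616999 0.03      ]
 [0.41698409 0.42608475 0.03      ]]
stand [[0.38561734 0.43354636 0.03      ]
 [0.4406523  0.43344117 0.03      ]]
inc [-0.0013  0.0004 -0.0103  0.0053 -0.0025  0.1164] rows>=2.8
```

>>> {"method": "servo_tool", "body": {"increments": [[0, 0, -0.01, 0.003, -0.0025, 0.03, 1], [0, 0, -0.01, 0.003, -0.0025, 0.07, 1], [0, 0, -0.01, 0.003, -0.0025, 0.105, 1], [0, 0, -0.01, 0.003, -0.0025, 0.122, 1], [0, 0, -0.01, 0.003, -0.0025, 0.124, 1], [0, 0, -0.01, 0.003, -0.0025, 0.124, 1]]}}

```text
clock: 15.53
tool_pos: [0.413, 0.3823, 0.1162]
orientation: [[-0.001, 1.0, -0.002], [1.0, 0.001, -0.001], [-0.001, -0.002, -1.0]]
force: [0.5, 0.2, 0.1]
gripper_width: 0.0856
```

>>> {"method": "servo_tool", "body": {"increments": [[0, 0, 0, 0, 0, 0, 0.5], [0, 0, 0, 0, 0, 0, 0.2], [0, 0, 0, 0, 0, 0, 0], [0, 0, 0, 0, 0, 0, 0], [0, 0, 0, 0, 0, 0, 0], [0, 0, 0, 0, 0, 0, 0], [0, 0, 0, 0, 0, 0, 0], [0, 0, 0, 0, 0, 0, 0]]}}

```text
clock: 16.2
tool_pos: [0.4135, 0.3828, 0.1173]
orientation: [[-0.003, 1.0, -0.0], [1.0, 0.003, 0.001], [0.001, -0.0, -1.0]]
force: [-2.0, -0.8, 7.8]
gripper_width: 0.0071
```

Run:
```python
from h import *
s=bot.sense(); print(s['tool_pos'],s['orientation'].round(3),s['force'],s['gripper_width'])
```

```text
[0.41352661 0.38279375 0.11731944] [[-0.003  1.    -0.   ]
 [ 1.     0.003  0.001]
 [ 0.001 -0.    -1.   ]] [-1.99008077 -0.79841545  7.80433462] 0.007092244131915739
```

```bash
cat >> h.py <<'E'
F=np.array([.472,-.373,0]); psi=.122; L=.1133; th=.22
def boardpose(out,z,ref=None):
    """out: board origin distance from face"""
    hx=np.array([np.cos(psi),np.sin(psi),0]); foot=F+out*hx+[0,0,z]
    ax=-np.sin(th)*hx+[0,0,np.cos(th)]
    t=foot+L*ax; print("TCP",t.round(4)); return inc(t,psi,tilt=-th,ref=ref)
E
python3 - <<'E'
from h import *
s=bot.sense()
p=s['tool_pos']+[0,0,.14]
r=(p,s['orientation'])
r=boardpose(.06,.13,ref=r)
E
```

```text
TCP [ 0.507  -0.3687  0.2406]
inc [-0.2198  0.0125 -0.1186 -0.7518  0.0913  0.0163] rows>=18.2
```

>>> {"method": "servo_tool", "body": {"increments": [[0, 0, 0, 0, 0, -0.02, 0], [0, 0, 0, 0, 0, -0.05, 0], [0, 0, 0, 0, 0, -0.08, 0], [0, 0, 0, 0, 0, -0.11, 0], [0, 0, 0, 0, 0, -0.14, 0], [0, 0, 0, 0, 0, -0.14, 0]]}}

```text
clock: 16.7
tool_pos: [0.4153, 0.384, 0.2625]
orientation: [[-0.003, 1.0, 0.006], [1.0, 0.003, 0.005], [0.005, 0.006, -1.0]]
force: [1.4, 0.0, -0.3]
gripper_width: 0.0073
```

Run:
```python
from h import *
s=bot.sense(); print(s['tool_pos'],s['force'],s['gripper_width'])
im=bot.capture("scene"); cv2.imwrite("pics/s3.png",im[:,:,::-1])
r=boardpose(.06,.13)
```

```text
[0.41526001 0.38402344 0.2624796 ] [ 1.38386774  0.00733507 -0.28882894] 0.007318806255304657
TCP [ 0.507  -0.3687  0.2406]
inc [-0.2157  0.0099 -0.1189 -0.7525  0.0901  0.017 ] rows>=18.2
```

View pics/s3.png

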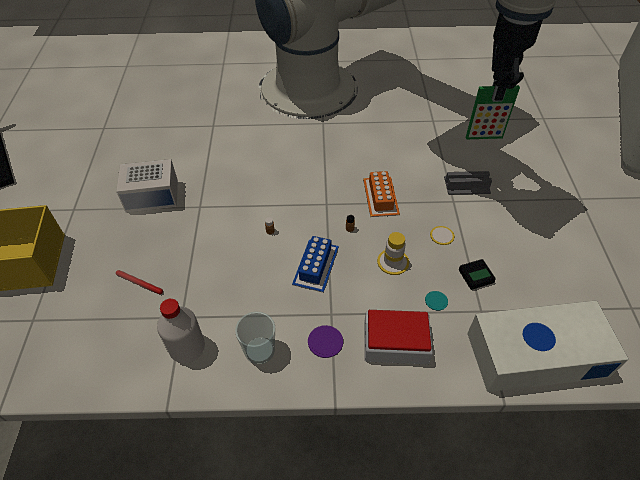

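Scene view: the board hangs free of its stand at (492,112). Both racks and the bottle are on their pads, and the vials at (270,227) and (350,222) are standing. Carrying the board over.

>>> {"method": "servo_tool", "body": {"increments": [[0, 0, 0, -0.02, 0.002, 0, 0], [0, 0, 0, -0.055, 0.006, 0, 0], [-0.01, 0, -0.005, -0.095, 0.011, 0.0, 0], [-0.03, 0, -0.015, -0.135, 0.016, 0.0, 0], [-0.05, 0, -0.025, -0.175, 0.021, 0.0, 0], [-0.07, 0.003, -0.04, -0.215, 0.026, 0.0, 0], [-0.09, 0.004, -0.05, -0.255, 0.031, 0.0, 0], [-0.11, 0.005, -0.06, -0.295, 0.036, 0.0, 0], [-0.13, 0.006, -0.07, -0.335, 0.041, 0.0, 0], [-0.15, 0.007, -0.08, -0.375, 0.046, 0.0, 0], [-0.17, 0.008, -0.09, -0.415, 0.051, 0.0, 0], [-0.19, 0.009, -0.1, -0.455, 0.056, 0.0, 0]]}}

```text
clock: 17.75
tool_pos: [0.47, -0.074, 0.2559]
orientation: [[-0.103, 0.977, 0.187], [0.995, 0.102, 0.019], [-0.0, 0.188, -0.982]]
force: [1.7, 1.5, -1.2]
gripper_width: 0.0071
```

Run:
```python
from h import *
s=bot.sense(); print(s['tool_pos'],s['force'],s['gripper_width'])
r=boardpose(.06,.13)
```

```text
[ 0.47004793 -0.07401886  0.25585942] [ 1.68769086  1.51079386 -1.17220659] 0.007093505647951572
TCP [ 0.507  -0.3687  0.2406]
inc [-0.0306  0.004  -0.018  -0.2969  0.0033  0.0163] rows>=7.1
```

>>> {"method": "servo_tool", "body": {"increments": [[-0.01, 0, -0.01, -0.04, 0.0, 0, 0], [-0.02, 0, -0.018, -0.08, 0.001, 0, 0], [-0.03, 0.004, -0.018, -0.12, 0.001, 0.005, 0], [-0.03, 0.004, -0.018, -0.16, 0.002, 0.01, 0], [-0.03, 0.004, -0.018, -0.2, 0.003, 0.016, 0], [-0.03, 0.004, -0.018, -0.24, 0.003, 0.016, 0], [-0.03, 0.004, -0.018, -0.275, 0.003, 0.016, 0], [-0.03, 0.004, -0.018, -0.297, 0.003, 0.016, 0], [-0.03, 0.004, -0.018, -0.297, 0.003, 0.016, 0], [-0.03, 0.004, -0.018, -0.297, 0.003, 0.016, 0]]}}

```text
clock: 18.58
tool_pos: [0.5067, -0.3676, 0.24]
orientation: [[-0.12, 0.969, 0.215], [0.993, 0.116, 0.028], [0.002, 0.216, -0.976]]
force: [-0.6, 1.5, -1.4]
gripper_width: 0.0069
```

Run:
```python
from h import *
s=bot.sense(); print(s['tool_pos'],s['force'],s['gripper_width'])
np.savez("w11",p=s['tool_pos'],R=s['orientation'])
for n in ["wrist","top","scene"]:
    im=bot.capture(n); cv2.imwrite(f"pics/{n}11.png",im[:,:,::-1])
im=cv2.imread("pics/scene11.png");cv2.imwrite("pics/s11c.png",cv2.resize(im[80:260,60:260],None,fx=4,fy=4,interpolation=cv2.INTER_CUBIC)[:600])
im=cv2.imread("pics/top11.png");cv2.imwrite("pics/t11c.png",cv2.resize(im[230:380,440:600],None,fx=4,fy=4,interpolation=cv2.INTER_CUBIC))
r=boardpose(.03,.008)
```

```text
[ 0.50674761 -0.3676242   0.23999107] [-0.64316101  1.54921895 -1.39715447] 0.006949720477124486
TCP [ 0.4772 -0.3724  0.1186]
inc [-0.0012 -0.0013 -0.     -0.0031 -0.0563  0.1129] rows>=3.0
```

View pics/wrist11.png

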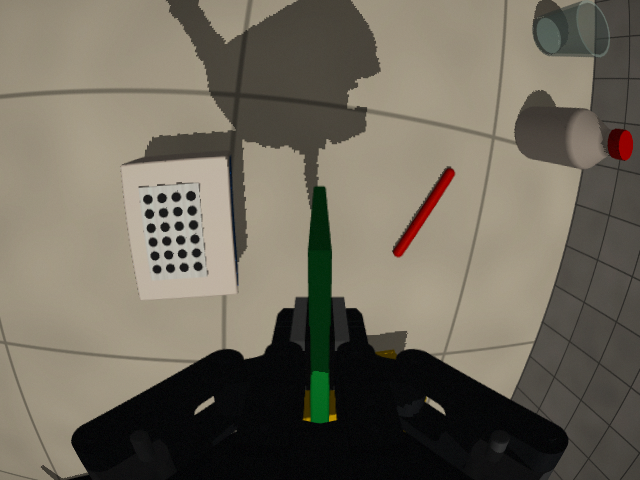

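View pics/t11c.png

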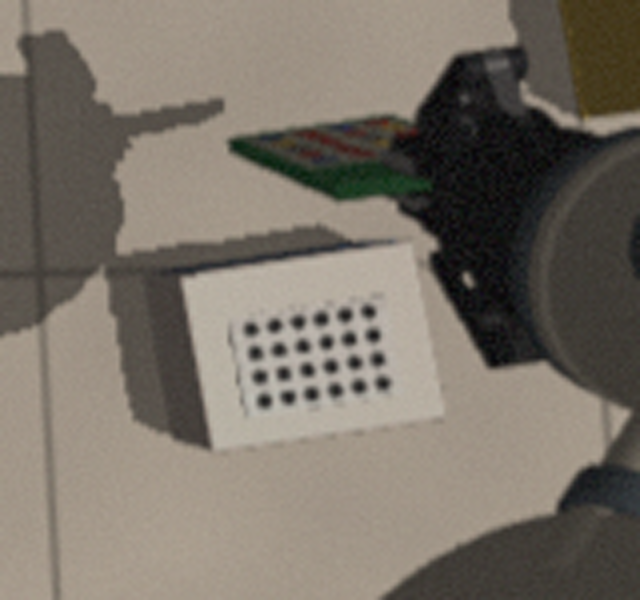

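View pics/s11c.png

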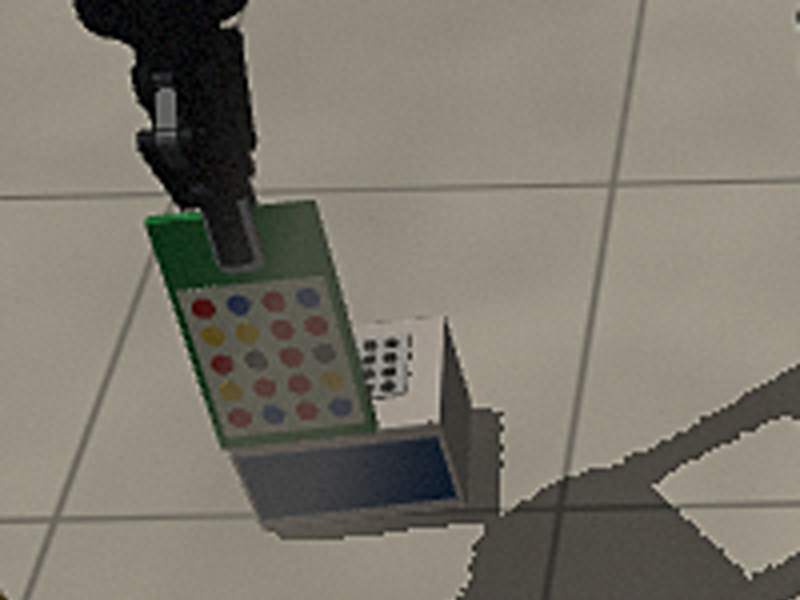

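Run:
```python
from h import *
d=np.load("w11.npz"); w=lambda uv,z: wrist(uv,z,d['p'],d['R'])
P=w([(228,157),(238,294),(141,299),(122,165)],.072);print(P,P[:2].mean(0), np.arctan2(*(P[0]-P[1])[[1,0]])-np.pi/2)
print(ray_fix("top",crop2px([(184,279),(412,242),(444,414),(212,449)],(440,230),4),.072))
```

```text
[[ 0.46395802 -0.31406008  0.072     ]
 [ 0.47882056 -0.43124242  0.072     ]
 [ 0.39126179 -0.44054608  0.072     ]
 [ 0.37721937 -0.32419399  0.072     ]] [ 0.47138929 -0.37265125  0.072     ] 0.1261590325334614
[[ 0.46252155 -0.31727695  0.072     ]
 [ 0.47820208 -0.43347633  0.072     ]
 [ 0.39193586 -0.44305708  0.072     ]
 [ 0.37744601 -0.32605906  0.072     ]]
```

>>> {"method": "servo_tool", "body": {"increments": [[0, 0, 0, 0, -0.01, 0.03, 0], [0, 0, 0, -0.001, -0.026, 0.06, 0], [0, 0, 0, -0.003, -0.042, 0.09, 0], [0, 0, 0, -0.003, -0.052, 0.106, 0], [0, 0, 0, -0.003, -0.056, 0.113, 0], [0, 0, 0, -0.003, -0.056, 0.113, 0], [0, 0, 0, -0.003, -0.056, 0.113, 0]]}}

```text
clock: 19.32
tool_pos: [0.4785, -0.3734, 0.1201]
orientation: [[-0.122, 0.969, 0.217], [0.993, 0.119, 0.026], [-0.001, 0.218, -0.976]]
force: [0.4, -0.6, -0.7]
gripper_width: 0.0072
```

Run:
```python
from h import *
s=bot.sense(); print(s['tool_pos'],s['force'],s['gripper_width'])
im=bot.capture("scene");cv2.imwrite("pics/s12c.png",cv2.resize(im[80:230,60:260,::-1],None,fx=4,fy=4,interpolation=cv2.INTER_CUBIC))
boardpose(.03,.008);boardpose(.03,.0015);boardpose(.02,.0015)
```

```text
[ 0.4785482  -0.37343466  0.12007268] [ 0.41522204 -0.6040706  -0.70981606] 0.007169121540035348
TCP [ 0.4772 -0.3724  0.1186]
inc [ 0.0009  0.0016  0.0005  0.0017 -0.0019  0.0017] rows>=0.1
TCP [ 0.4772 -0.3724  0.1121]
inc [ 0.0009  0.0016  0.0005  0.0017 -0.0034  0.008 ] rows>=0.2
TCP [ 0.4673 -0.3736  0.1121]
inc [ 0.0009  0.0016  0.0005  0.0017 -0.0131  0.0058] rows>=0.3
```

View pics/s12c.png

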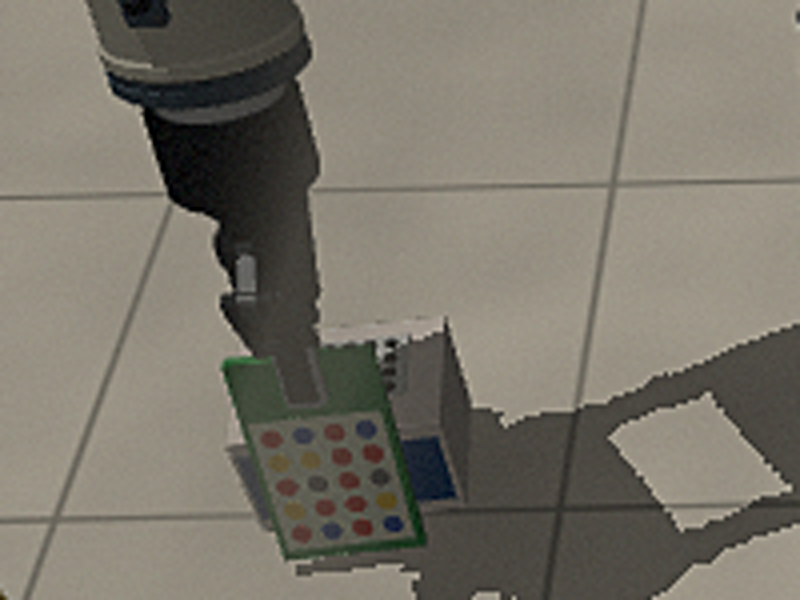

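>>> {"method": "servo_tool", "body": {"increments": [[0, 0, 0, 0.001, -0.005, 0.003, 0], [0, 0, 0, 0.001, -0.009, 0.005, 0], [0, 0, 0, 0.001, -0.011, 0.006, 0], [0, 0, 0, 0.001, -0.011, 0.006, 0], [0, 0, 0, 0.001, -0.011, 0.006, 0]]}}

```text
clock: 19.78
tool_pos: [0.4685, -0.3739, 0.1114]
orientation: [[-0.121, 0.969, 0.217], [0.993, 0.118, 0.026], [-0.0, 0.218, -0.976]]
force: [-1.4, 0.9, 3.5]
gripper_width: 0.0073
```

Run:
```python
from h import *
s=bot.sense(); print(s['tool_pos'],s['force'],s['gripper_width'])
boardpose(.02,.0015)
```

```text
[ 0.46846258 -0.37389462  0.11138312] [-1.35019767  0.93710727  3.54994181] 0.007253100417702076
TCP [ 0.4673 -0.3736  0.1121]
inc [ 0.0001  0.0005 -0.0004  0.0005 -0.0009 -0.0009] rows>=0.0
```

>>> {"method": "servo_tool", "body": {"increments": [[0, 0, 0, 0, -0.001, 0, 0], [0, 0, 0, 0, -0.001, 0, 0.1], [0, 0, 0, 0, -0.001, 0, 0.2], [0, 0, 0, 0, -0.001, 0, 0.3], [0, 0, 0, 0, -0.001, 0, 0.4], [0, 0, 0, 0, -0.001, 0, 0.4], [0, 0, 0, 0, -0.001, 0, 0.4], [0, 0, 0, 0, -0.001, 0, 0.4]]}}

```text
clock: 20.45
tool_pos: [0.4676, -0.3739, 0.1107]
orientation: [[-0.121, 0.969, 0.216], [0.993, 0.118, 0.026], [-0.0, 0.218, -0.976]]
force: [-0.2, 0.8, -0.1]
gripper_width: 0.0342
```

Run:
```python
from h import *
s=bot.sense(); print(s['tool_pos'],s['force'],s['gripper_width'])
np.savez("w13",p=s['tool_pos'],R=s['orientation'])
im=bot.capture("wrist"); cv2.imwrite("pics/w13.png",im[:,:,::-1])
```

```text
[ 0.46755234 -0.37391112  0.11072887] [-0.2199323   0.77849895 -0.05066908] 0.034204773654262194
```

View pics/w13.png

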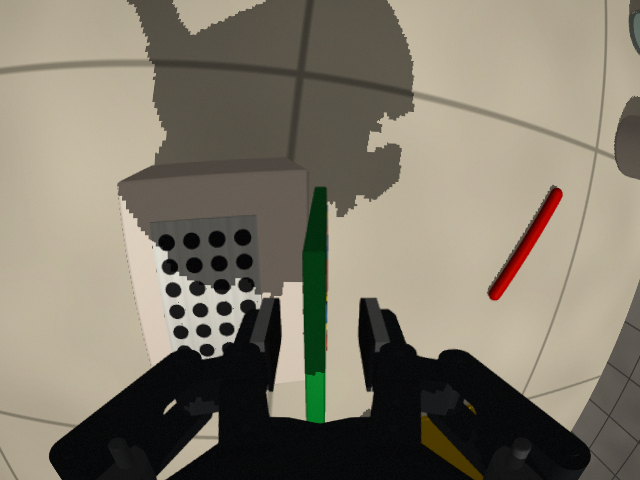

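Wrist view: the board (315,300) stands free between the open jaws, with its back against the heater's edge at (303,280). Retreating along the tool axis.

>>> {"method": "servo_tool", "body": {"increments": [[0, 0, 0, 0, 0, -0.01, 0.4], [0, 0, 0, 0, 0, -0.025, 0.4], [0, 0, 0, 0, 0, -0.045, 0.4], [0, 0, 0, 0, 0, -0.08, 0.4], [0, 0, 0, 0, 0, -0.12, 0.4], [0, 0, 0, 0.04, 0, -0.14, 0.4], [0, 0, 0, 0.08, 0, -0.15, 0.4], [0, 0, 0, 0.12, 0, -0.15, 0.4], [0, 0, 0, 0.16, 0, -0.15, 0.4], [0, 0, 0, 0.2, 0, -0.15, 0.4], [0, 0, 0, 0.22, 0, -0.15, 0.4], [0, 0, 0, 0.22, 0, -0.15, 0.4]]}}

```text
clock: 21.5
tool_pos: [0.4068, -0.1556, 0.2577]
orientation: [[-0.124, 0.969, 0.216], [0.992, 0.121, 0.028], [0.001, 0.218, -0.976]]
force: [-0.3, 0.2, 0.3]
gripper_width: 0.0342
```

Run:
```python
from h import *
s=bot.sense(); print(s['tool_pos'],s['force'],s['gripper_width'])
im=bot.capture("scene"); cv2.imwrite("pics/s14.png",im[:,:,::-1])
cv2.imwrite("pics/s14c.png",cv2.resize(im[130:230,90:220,::-1],None,fx=6,fy=6,interpolation=cv2.INTER_CUBIC))
im=bot.capture("top"); cv2.imwrite("pics/t14.png",im[:,:,::-1])
cv2.imwrite("pics/t14c.png",cv2.resize(im[260:360,470:600,::-1],None,fx=6,fy=6,interpolation=cv2.INTER_CUBIC))
```

```text
[ 0.40675478 -0.15562995  0.25768151] [-0.25383885  0.20672598  0.28587296] 0.034168205684906985
```

View pics/s14.png

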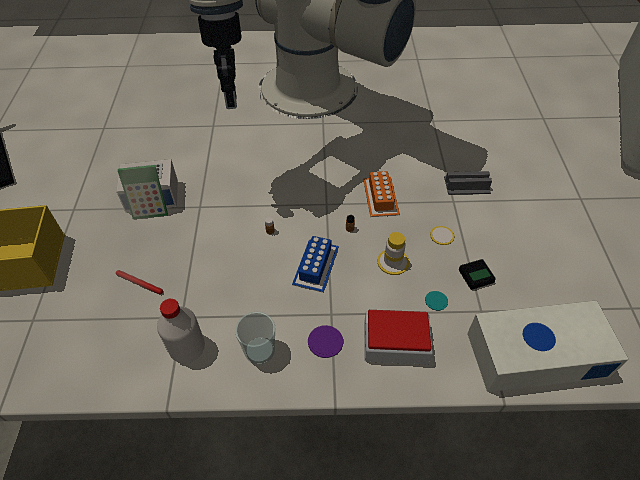

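View pics/s14c.png

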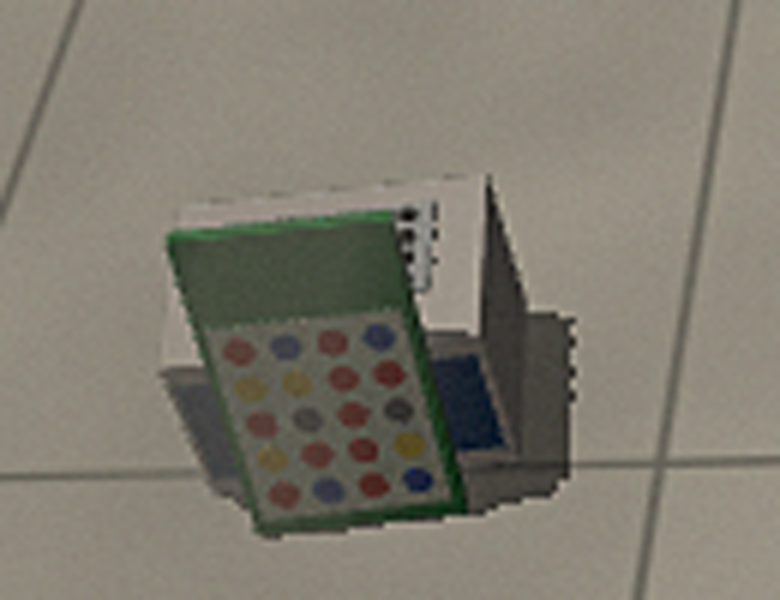

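View pics/t14c.png

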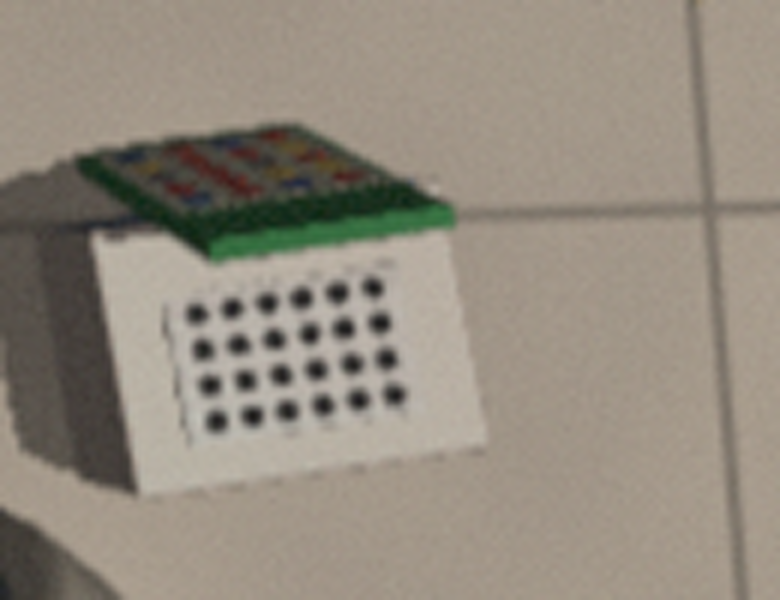

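View pics/t14.png

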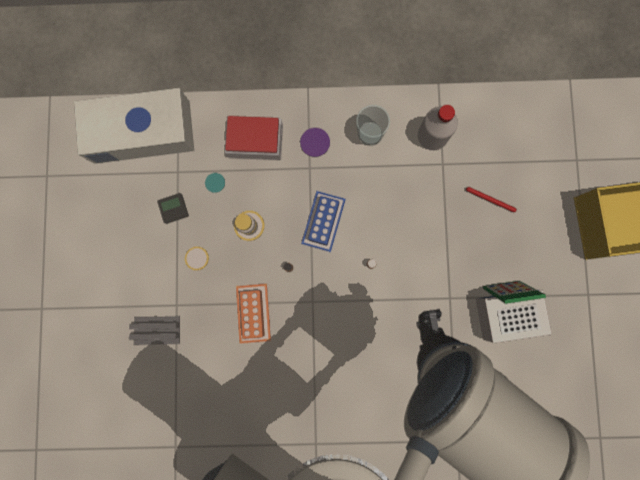

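Run:
```python
from h import *
hx=np.array([np.cos(.124),np.sin(.124)]);hy=np.array([-hx[1],hx[0]]);O=np.array([.4715,-.3735])-.045*hx
H=lambda P:np.c_[(P[:,:2]-O)@hx,(P[:,:2]-O)@hy].round(4)
print("foot front",H(ray_fix("scene",crop2px([(258,533),(465,510)],(90,130),6),.003)))
print("top edge mid-line",H(ray_fix("top",crop2px([(211,251),(455,214)],(470,260),6),.128)))
d=np.load("w6.npz"); w=lambda uv,z: wrist(uv,z,d['p'],d['R'])
print("brack",rect(w([(293,172),(352,171),(350,300),(295,301)],.035)),rect(w([(277,154),(364,154),(358,296),(281,296)],.003)))
```

```text
foot front [[ 0.0683 -0.0363]
 [ 0.0685  0.0427]]
top edge mid-line [[ 0.0367  0.0378]
 [ 0.0367 -0.041 ]]
brack (array([0.6432, 0.0085]), 'e1 len 0.0425 ang -1.851 | e2 len 0.1007 ang -0.297') (array([0.643 , 0.0104]), 'e1 len 0.0682 ang -1.870 | e2 len 0.1229 ang -0.306')
```

Run:
```python
from cell import bot
print(bot.hand_in())
```

```text
the job is handed in; nothing more can be done
None
```

The bench is set out and the job was handed in at about 22 s of the 96 s allowed. No verdict is reported back, so these are my own last checks:

| Item | Last check | Limit |
|---|---|---|
| Orange rack | about 1 mm and under 0.01 rad off its pad | 12 mm, 0.17 rad |
| Blue rack | about 2 mm and 0.01 rad off its pad | 12 mm, 0.17 rad |
| Yellow-capped bottle | upright in the larger yellow ring, about 3 mm off centre | 12 mm |
| Green board | foot about 20 mm out from the blue face, lean about 0.22 rad | 5–60 mm, 0.10–0.55 rad |
| Green board | within 3 mm of the face's middle and square to within about 0.01 rad | 30 mm, 0.2 rad |
| Amber vials | both still standing where they were | not knocked over |

The gripper was about 15 cm clear of everything, and no forces were near the limits.

- **Not measured directly:** I did not measure the board's contact force on the heater. I judged contact from the pictures after release.
- **Small disagreements:** The top and wrist cameras differed by 2–4 mm, once 9 mm for the bottle at the far edge of a wrist picture. The rack-to-pad and bottle-to-ring offsets above come from single wrist pictures; the board's foot and top edge come from the scene and top cameras.

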